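# Hang the lift-off door back on the dry cabinet and latch it

## Task

The door of the small dry cabinet has been washed and stands in the draining rack: lift it out, hang it back on the cabinet by lowering both of its hinge knuckles fully home onto the two hinge pins, and only then let go of it. Swing it shut until the roller catch has snapped in and the door lies flat on the seal. Feel your way gently: do not force or drop the door on the hinge or the cabinet, and leave the jar and bottles standing where they are.

Things in the scene. Friction and masses are not known exactly. Their poses are not given: they have to be found in the camera images.
- cabinet: White steel dry cabinet, fixed, 150 deep (x) x 220 wide (y) x 215 mm high. Origin under its centre on the bench, +x to its back, +y to its left seen from the front, z up. Open front at x = -75 mm; a black seal 9.5 mm proud frames the opening (y -80 to +55, z 34 to 190 mm). Slide cases and vials inside; a red tray on the back half of the roof. Rail for the door's hinge on the left of the front.
- hinge_low (a point): Where the lower hinge pin stands by drawing: cabinet frame (-90, +87, 50) mm, the top of its 16 mm round lug, on which the knuckle comes to rest. Pin: upright, 8 mm diameter, 16 mm tall, its end blunt and flat. The rail is clamped through sideways slots: both pins together really stand up to 6.5 mm to either side in the cabinet's y (fixed, not reported: see or feel it); x and z are true.
- hinge_top (a point): The same point of the upper pin by drawing, cabinet frame (-90, +87, 160) mm: same pin, straight above the lower one, with the same unknown sideways shift. The four screw heads sit in the slots at y = +87 mm, the steel rail is 30 mm wide with the pins on its middle line.
- catch (a point): Sprung roller of the door catch, 8 mm diameter, 34 mm long, under the top of the opening: cabinet frame (-65.5, -52, 172) mm, roller free. It meets the door's strike about 0.1 rad before shut, takes about 3 to 7 N at the door's free edge to pass, and past 0.04 rad it draws the door shut.
- door: Lift-off door, loose, 0.3 to 0.55 kg: aluminium frame, clear pane, 168 wide (y) x 180 high (z) x 10 mm thick (x). Origin: middle of its lower edge, mid-thickness; mass centre 0 to 5 mm from mid-width, 90 mm up. Outer face -x, with a bow pull near the free edge (y -73, z 60 to 114, 30 mm out); inner face has a folded strike 37 mm deep at y -45, z 141 to 153. Hinge edge y = +84 mm.
- grip_edge (a point): Point on the door's top edge, door frame (0, +25, 180) mm, a good place to pinch from above; the top bar is solid, 10 mm thick and 28 mm high. The door starts upright in the rack, knuckles away from the robot, outer face to the left: about as turned for hanging it 90 degrees open. Hung, it is on the cabinet's left, opens to the robot, closes to the right; shut, its axes match the cabinet's.
- knuckle_low (a point): Centre of the lower mouth of the lower knuckle, a steel tube open at both ends, 18 mm outside, 10 mm bore, 18 mm long, bore along the door's z; door frame (0, +94, +28) mm. Home, the knuckle stands on its lug and the door's lower edge is 22 mm above the bench; the play lets it sag up to 0.02 rad.
- knuckle_top (a point): The same point of the upper knuckle, door frame (0, +94, +138) mm.
- rack: Fixed stainless draining rack, 102 long (x) x 110 wide (y): two bars with four 6 mm pegs each, 75 mm high. Origin under its centre; the door stands on its bars 16 mm above the bench, in the middle slot (13 mm wide) along the rack's x.
- stain_jar: Square ribbed staining jar with white lid, 50x51x104 mm, standing in front; origin at its foot.
- bottle_1: Small brown dropper bottle, 33x34x102 mm; origin at its foot.
- bottle_2: The second such dropper bottle; origin at its foot.
- wash_bottle: White wash bottle with blue cap and spout, 61x98x187 mm; origin at its foot.
Not all that is in view belongs to the job. There is more than one size of the door; the one meant has the size given above.

How it is judged:
By the outcome, as a careful person would: the job done as asked, in the order asked, and still so for the second after the job is handed in, with the robot touching nothing.
It also fails if it takes over 72 s, if anything falls off the work surface, if the arm or the gripper's body presses on something with over 40 N, if the wrist force passes 120 N, or if a joint passes its speed limit or range.

## Robot

A 6-joint arm with a two-finger parallel gripper is mounted at the origin on a cart in front of the work surface, level with it; the furniture and walls round the work are solid. World frame = base frame: x ahead of the robot, y to its left, z up, the work surface at z = 0. Lengths are in mm, angles in rad, forces in N, time in s.
With the tool pointing down it reaches from about 275 to 750 mm from the base axis. Payload 10.2 kg.
Tool frame: the origin (TCP) lies on the centre line of the jaws, within the pads' length; the fingertips stand 17 mm ahead of it and the grasp point (between the pads) lies 2 mm behind it; z points along the fingers, y is the line along which they close (so a half turn about z gives the same grasp; the last joint's range is limited). The gripper opens to 85 mm and grips with 20 to 120 N. Pads are 22 mm wide; open, the fingers measure 114 mm over their backs; the gripper's body (76 mm by 85 mm) begins 54 mm behind the grasp point. The pads swing forward as they close: fully open they stand 13 mm farther back than shut.
Start: joints at [-1.403, 0.313, 1.498, -0, 1.331, -0.223], TCP at [199.975, -485.429, 248.294] pointing down, gripper open.
Joint ranges: [-2.94, 2.94], [-0.97, 2.17], [0.19, 2.56], [-1.23, 4.37], [0.02, 3.11], [-2.88, 2.88]. Speed limits (rad/s): [2.39, 2.39, 3.01, 3.14, 3.14, 3.14].

## Interface

Orientations are given as a unit quaternion [w, x, y, z].
In Python, from rig import ctrl gives the robot as it stands. The module is installed in compiled form; this text tells all that it offers.
- The arm moves only by the shell command python3 -m jog 'ROWS' [FORCE]. ROWS is JSON, a list of rows, each an object with "delta_pos": the shift along the world's x, y, z in mm, a list of three; "angular": the turn, a rotation vector about the world's x, y, z in rad, a list of three; "fingers": the opening, from 0 (shut) to 1 (fully open). In form: [{"delta_pos": [tx, ty, tz], "angular": [rx, ry, rz], "fingers": fingers}, ...]. A call has 1 to 10 rows; each row is the pose to reach, as a shift and turn from the pose commanded when the call began; what a row does not reach only later rows make up. A row lasts 1/8 s, in which the tool goes at most 62.5 mm and 10.7 degrees, less where a joint would pass 70% of its speed; a pose out of reach is approached as far as the arm can. A call with a gripper value outside its range is refused whole. The fingers move at their own pace and stop on an object; FORCE is the grip in N (left out, the last holds). Time passes only in rows, so rows that repeat a pose let the fingers close. It gives the time, the measured TCP pose, the force, the opening and the grip force at its end, in the units of the state.
- ctrl.sense(): the state, without advancing time (a new reading comes with each control period).
- ctrl.capture(name): name is "side" or "top" or "wrist"; returns a dict with "pixels" (420x560x3 uint8, blue, green, red), "fx", "fy", "cx", "cy" (pixels), "R" (3x3) and "t" (3): a world point X has camera coordinates R X + t. Camera axes: x right, y down, z forward; pixel columns grow to the right and rows downward; lengths in mm; the calibration is good to about 2 mm. A picture is of the moment at which its call begins. There is no depth.
- ctrl.finish_job(): hands the job in; it is judged then, once.
The state is a dict: "time_s": time; "joints": joint angles; "dq": joint speeds; "tau": joint torques, N m; "eef_pos": TCP position; "ee_rot": TCP orientation; "force": force on the tool from outside, world axes, zero at the start; "wrist_torque": the same for the moment, N m; "grip_width": opening from 0.0 (shut) to 1.0 (fully open); "grip_force": force on a finger pad.
Only numpy, scipy, OpenCV 4.12 (cv2) and the standard library are available. Lean on these libraries where they do the work, as an engineer would, in place of code of your own. Each camera call takes 0.05 s, during which the arm holds its last target. There are 200 camera calls.

## Working session

There is one attempt and no reset: what is moved stays moved. The work goes in short steps, Python scripts to look and compute and a shell command to move; the robot and the scene stay as the last step left them, time stands still between calls to the robot, and variables do not carry over. Pictures are saved under pics/ and viewed, at most 11 in all, crops included, and the job is handed in when it is done.

```bash
mkdir -p pics; cat > h.py <<'E'
import numpy as np, cv2, json
from rig import ctrl
def cap(n, save=None):
    c=ctrl.capture(n)
    for k in("R","t"): c[k]=np.array(c[k],float)
    c["pixels"]=np.array(c["pixels"])
    if save: cv2.imwrite("pics/"+save,c["pixels"])
    return c
def ray(c,u,v):
    d=c["R"].T@np.array([(u-c["cx"])/c["fx"],(v-c["cy"])/c["fy"],1.]); o=-c["R"].T@c["t"]
    return o,d/np.linalg.norm(d)
def onplane(c,u,v,z,ax=2):
    o,d=ray(c,u,v); return o+d*(z-o[ax])/d[ax]
def proj(c,X):
    p=c["R"]@np.array(X,float)+c["t"]; return np.array([c["fx"]*p[0]/p[2]+c["cx"],c["fy"]*p[1]/p[2]+c["cy"]])
def two(c1,p1,c2,p2):
    o1,d1=ray(c1,*p1);o2,d2=ray(c2,*p2)
    A=np.stack([d1,-d2],1);s=np.linalg.lstsq(A,o2-o1,rcond=None)[0]
    a=o1+s[0]*d1;b=o2+s[1]*d2; return (a+b)/2,np.linalg.norm(a-b)
E
python3 - <<'E'
from h import *
for n in("side","top"):
    c=cap(n,n+"0.png"); o,_=ray(c,0,0); print(n,c["fx"],c["cx"],c["cy"],o.round(),c["R"].round(3).tolist())
print(ctrl.sense())
E
```

```text
side 418.9201217599627 284.90464227672464 207.60663560168774 [   59. -1184.   790.] [[0.908, -0.42, 0.006], [-0.193, -0.43, -0.882], [0.373, 0.799, -0.472]]
top 451.0234946703224 276.12820850703247 214.11546077115645 [ -37.    3. 1633.] [[-0.165, -0.986, -0.002], [-0.918, 0.154, -0.366], [0.361, -0.058, -0.931]]
{'time_s': 0.1, 'joints': array([-1.40339590e+00,  3.13396706e-01,  1.49832713e+00, -1.44935458e-05,
        1.33100805e+00, -2.23407543e-01]), 'dq': array([ 0.00241778,  0.00013964, -0.00209102,  0.00075178,  0.00036731,
       -0.00167581]), 'tau': array([ 2.83941379e-03, -4.12902260e+01, -2.60142410e+01, -1.63462992e-04,
        3.05597183e-03,  8.19463708e-06]), 'eef_pos': array([ 199.93879073, -485.22028375,  247.80372629]), 'ee_rot': array([-5.69587442e-04,  9.80968817e-01,  1.94164509e-01,  8.91343609e-06]), 'force': array([0.23146108, 0.14510302, 1.03636421]), 'wrist_torque': array([ 0.05085401,  0.00827183, -0.01536584]), 'grip_force': 0.0, 'grip_width': 0.9975801130184626}
```

View pics/side0.png

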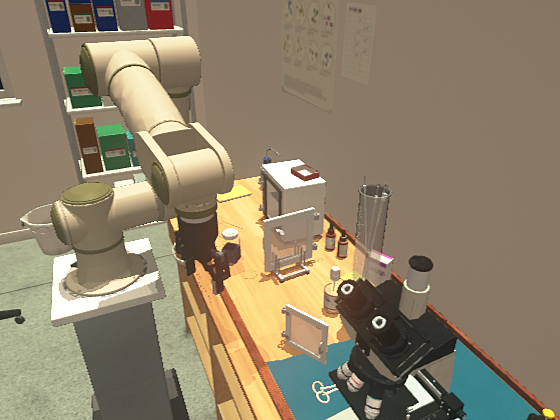

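View pics/top0.png

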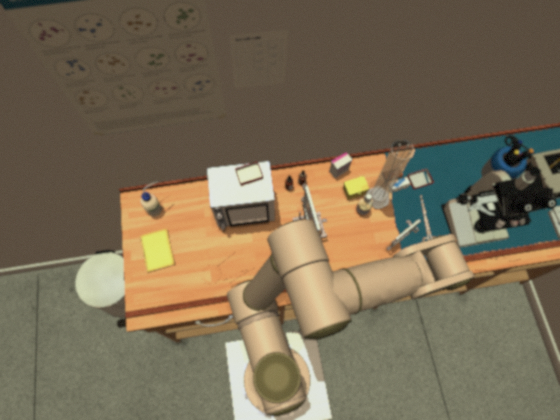

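The side view shows the large door upright in the rack at (290,240), the cabinet at (292,195) and the jar at (231,238). The bottles are at (331,238) and (343,245). A second, smaller door stands at (305,332). In the top view the cabinet is at (242,195) and the door is at (314,212), partly under the arm.

Candidates for the door are side (290,240), standing in the rack beside the cabinet, and side (305,332), smaller and by the microscope. I choose the one in the rack and check it in a close crop.

```bash
python3 - <<'E'
from h import *
s=cv2.imread("pics/side0.png");t=cv2.imread("pics/top0.png")
a=cv2.resize(s[150:290,215:355],(400,600)[:1]+(400,),interpolation=cv2.INTER_CUBIC)
b=cv2.resize(t[140:280,195:335],(400,400),interpolation=cv2.INTER_CUBIC)
a=cv2.resize(s[150:290,220:350],(0,0),fx=4.2,fy=4.2,interpolation=cv2.INTER_CUBIC)[:, :546]
cv2.imwrite("pics/c1.png",a)
b=cv2.resize(t[150:270,200:340],(0,0),fx=5,fy=5,interpolation=cv2.INTER_CUBIC)
cv2.imwrite("pics/c2.png",b)
E
```

```text
(no output)
```

View pics/c1.png

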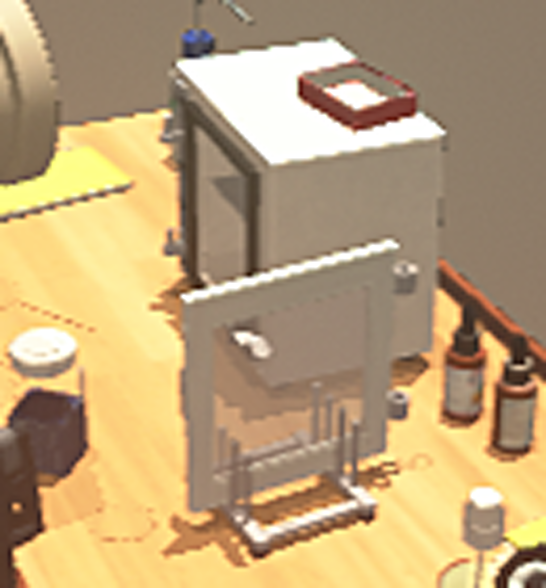

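View pics/c2.png

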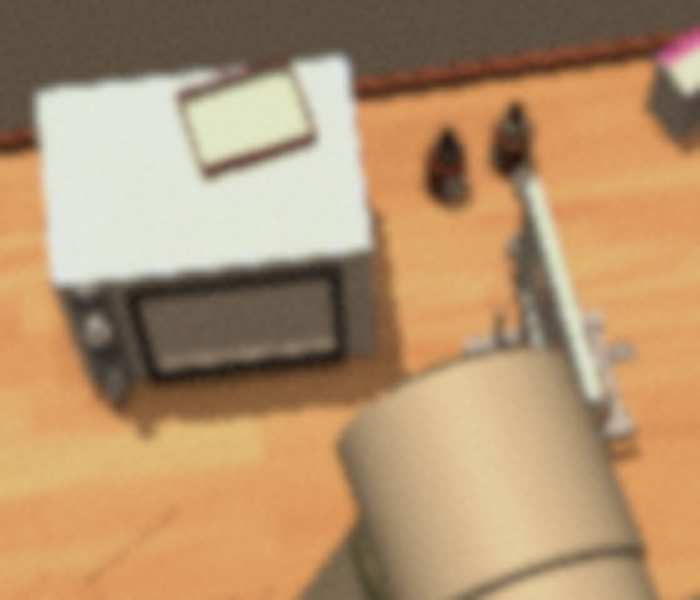

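The crops confirm the choice: the door in the rack has two knuckles on its far edge, at side crop (403,277) and (397,404). The top crop gives the roof corners at about (35,95), (350,57), (372,248) and (55,288), and the door's top edge from (530,180) to (597,400).

```bash
python3 - <<'E'
from h import *
s=cap("side");t=cap("top")
T=lambda p:(p[0]/5+200-.4,p[1]/5+150-.4)
S=lambda p:(p[0]/4.2+220-.4,p[1]/4.2+150-.4)
print("roof top")
for n,p in dict(BL=(35,95),BR=(350,57),FR=(372,248),FL=(55,288)).items(): print(n,onplane(t,*T(p),215).round(1))
print("roof side")
for n,p in dict(FL=(176,66),FR=(268,165),BR=(443,132),BL=(335,40)).items(): print(n,onplane(s,*S(p),215).round(1))
print("door top edge: top view"); 
for p in((530,180),(597,400)): print(onplane(t,*T(p),196).round(1))
print("side")
for p in((185,298),(394,243)): print(onplane(s,*S(p),196).round(1))
print("knuckles side", [onplane(s,*S(p),z).round(1).tolist() for p,z in(((403,277),163),((397,404),53))])
print("jar",onplane(s,*S((42,350)),104).round(),"bottles",onplane(s,*S((468,325)),102).round(),onplane(s,*S((520,365)),102).round())
E
```

```text
roof top
BL [722.9 127.6 215. ]
BR [715.9 -95.8 215. ]
FR [568.  -87.1 215. ]
FL [574.4 130.2 215. ]
roof side
FL [572.  117.1 215. ]
FR [562.2 -92.7 215. ]
BR [713.2 -94.2 215. ]
BL [723.1 115.9 215. ]
door top edge: top view
[ 609.  -206.2  196. ]
[ 440.7 -220.   196. ]
side
[ 440.8 -223.1  196. ]
[ 607.4 -211.2  196. ]
knuckles side [[618.9, -206.5, 163.0], [618.4, -207.3, 53.0]]
jar [ 374. -103.  104.] bottles [ 683. -198.  102.] [ 689. -264.  102.]
```

The two views agree. The door runs from (441,-222) to (608,-208), 168 mm long, with yaw about -1.49. The cabinet centre is about (644,14) with yaw about -0.035. Next I move above the grip point and look with the wrist camera.

```bash
python3 -m jog '[{"delta_pos":[35,27,20],"angular":[0,0,-0.03],"fingers":1},{"delta_pos":[75,58,50],"angular":[0,0,-0.06],"fingers":1},{"delta_pos":[115,90,60],"angular":[0,0,-0.1],"fingers":1},{"delta_pos":[155,121,65],"angular":[0,0,-0.15],"fingers":1},{"delta_pos":[195,152,65],"angular":[0,0,-0.2],"fingers":1},{"delta_pos":[235,183,65],"angular":[0,0,-0.25],"fingers":1},{"delta_pos":[275,214,65],"angular":[0,0,-0.3],"fingers":1},{"delta_pos":[310,242,65],"angular":[0,0,-0.31],"fingers":1},{"delta_pos":[340,264,65],"angular":[0,0,-0.31],"fingers":1},{"delta_pos":[350,272,65],"angular":[0,0,-0.31],"fingers":1}]'
python3 -m jog '[{"delta_pos":[0,0,0],"angular":[0,0,0],"fingers":1},{"delta_pos":[0,0,0],"angular":[0,0,0],"fingers":1}]'
python3 - <<'E'
from h import *
from scipy.spatial.transform import Rotation as Ro
w=cap("wrist","w1.png");s=ctrl.sense();print(s['eef_pos'],s['ee_rot'],s['force'],s['joints'])
q=s['ee_rot'];R=Ro.from_quat([*q[1:],q[0]]).as_matrix();o,_=ray(w,0,0)
print("cam in tool",(R.T@(o-s['eef_pos'])).round(1),(w["R"]@R).round(3).tolist(),w["fx"])
for y in(-84,25,84,94):
  a=-1.49;print(y,proj(w,[524.7-np.sin(a)*y,-215+np.cos(a)*y,196]))
E
```

```text
time_s: 1.45
eef_pos: [551.0, -212.2, 312.8]
ee_rot: [-0.0, 0.999, 0.041, -0.0]
force: [0.0, -0.1, 0.6]
grip_width: 1.003
grip_force: 0.0
time_s: 1.7
eef_pos: [549.2, -214.3, 313.4]
ee_rot: [0.0, 0.999, 0.04, -0.0]
force: [-0.5, 0.6, 0.7]
grip_width: 0.998
grip_force: 0.0
[ 549.2454576  -214.31016099  313.45844841] [ 9.06510740e-05  9.99210863e-01  3.97195447e-02 -2.12050426e-05] [-0.89844367 -0.26947937  0.90335583] [-5.70512576e-01  4.26593908e-01  1.16966465e+00 -1.72938899e-04
  1.54526495e+00  9.20828167e-01]
cam in tool [ 7.190e+01  1.000e-01 -1.249e+02] [[-0.0, 1.0, -0.001], [-0.96, -0.0, -0.28], [-0.28, 0.0, 0.96]] 309.9804418848994
-84 [282.48041329 325.33665045]
25 [282.08463931 210.88412356]
84 [281.82768876 136.57747144]
94 [281.78052767 122.9391158 ]
```

View pics/w1.png

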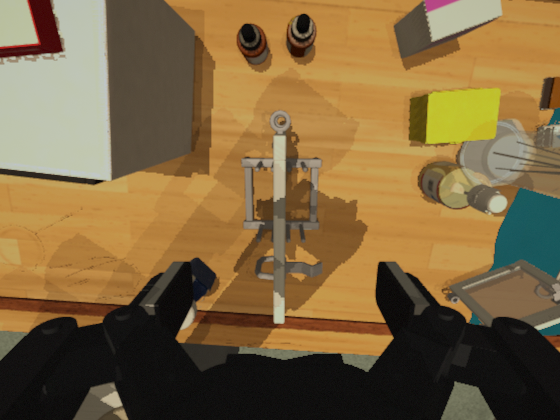

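The wrist view shows the door's top edge running from (280,136) to (279,322), with the knuckle ring at (281,121). The outer pull is on the left at (258,268) and the strike on the right at (320,268), which is consistent with the description. I'll refine the midline before the grasp.

```bash
python3 - <<'E'
from h import *
w=cap("wrist");g=cv2.cvtColor(w["pixels"],cv2.COLOR_BGR2HSV)
m=(g[...,1]<60)&(g[...,2]>150)
P=[]
for r in range(140,320,6):
    c=np.where(m[r,262:300])[0]+262
    if len(c)>5: P.append(((np.median(c)),r,len(c)))
P=np.array(P);print(P[::4].tolist())
W=np.array([onplane(w,u,v,196) for u,v,_ in P]);k=np.polyfit(W[:,0],W[:,1],1)
print("slope",k[0],"y at 549.6",np.polyval(k,549.6))
c=np.where(m[:,280])[0];print(c.min(),c.max(),[onplane(w,280,v,196).round(1).tolist() for v in(136,322)])
print("knuckle",onplane(w,281,121.5,172).round(1), "tcp",ctrl.sense()['eef_pos'])
E
```

```text
[[279.0, 140.0, 11.0], [275.0, 164.0, 19.0], [279.0, 188.0, 11.0], [278.5, 302.0, 10.0]]
slope 0.06218325743155892 y at 549.6 -209.52098298162517
111 322 [[608.8, -206.8, 196.0], [444.3, -219.3, 196.0]]
knuckle [ 619.3 -206.6  172. ] tcp [ 549.31963282 -214.26188303  313.52163988]
```

```bash
python3 -m jog '[{"delta_pos":[0,3,-35],"angular":[0,0,0],"fingers":1},{"delta_pos":[0,3,-75],"angular":[0,0,0],"fingers":0.6},{"delta_pos":[0,3,-105],"angular":[0,0,0],"fingers":0.4},{"delta_pos":[0,3,-122],"angular":[0,0,0],"fingers":0.3},{"delta_pos":[0,3,-128],"angular":[0,0,0],"fingers":0.25},{"delta_pos":[0,3,-128],"angular":[0,0,0],"fingers":0.2},{"delta_pos":[0,3,-128],"angular":[0,0,0],"fingers":0.2}]' 40
python3 -m jog '[{"delta_pos":[0,0,0],"angular":[0,0,0],"fingers":0.1},{"delta_pos":[0,0,0],"angular":[0,0,0],"fingers":0.05},{"delta_pos":[0,0,0],"angular":[0,0,0],"fingers":0.0},{"delta_pos":[0,0,0],"angular":[0,0,0],"fingers":0.0}]' 40
```

```text
time_s: 2.68
eef_pos: [550.2, -210.8, 186.3]
ee_rot: [0.0, 0.999, 0.04, 0.001]
force: [-0.6, -0.8, -0.6]
grip_width: 0.203
grip_force: 0.0
time_s: 3.18
eef_pos: [550.3, -210.5, 186.2]
ee_rot: [0.0, 0.999, 0.04, 0.001]
force: [-1.7, 0.7, 5.9]
grip_width: 0.113
grip_force: 39.2
```

```bash
python3 -m jog '[{"delta_pos":[0,0,0],"angular":[0,0,0],"fingers":0},{"delta_pos":[0,0,3],"angular":[0,0,0],"fingers":0},{"delta_pos":[0,0,15],"angular":[0,0,0],"fingers":0},{"delta_pos":[0,0,35],"angular":[0,0,0],"fingers":0},{"delta_pos":[0,0,60],"angular":[0,0,0],"fingers":0},{"delta_pos":[0,0,85],"angular":[0,0,0],"fingers":0},{"delta_pos":[0,0,108],"angular":[0,0,0],"fingers":0},{"delta_pos":[0,0,122],"angular":[0,0,0],"fingers":0},{"delta_pos":[0,0,125],"angular":[0,0,0],"fingers":0},{"delta_pos":[0,0,125],"angular":[0,0,0],"fingers":0}]' 90
python3 - <<'E'
from h import *
w=cap("wrist","w2.png");print(ctrl.sense())
E
```

```text
time_s: 4.42
eef_pos: [549.8, -210.4, 309.6]
ee_rot: [-0.0, 0.999, 0.04, -0.0]
force: [0.4, -0.1, -3.6]
grip_width: 0.098
grip_force: 87.9
{'time_s': 4.475, 'joints': array([-5.64271718e-01,  4.26620012e-01,  1.18001548e+00, -3.47694841e-05,
        1.53663305e+00,  9.25770414e-01]), 'dq': array([ 1.27277189e-04,  8.41116249e-05,  2.30539345e-03, -3.34619324e-04,
       -2.28226418e-04,  1.13847636e-03]), 'tau': array([ 2.94512557e-02, -5.03221178e+01, -2.90055799e+01, -4.62397852e-02,
        8.01999075e-02, -1.53128981e-04]), 'eef_pos': array([ 549.79866028, -210.34968409,  309.34356497]), 'ee_rot': array([-4.62054512e-04,  9.99184580e-01,  4.03667210e-02, -6.99254025e-04]), 'force': array([-0.37365261, -0.12376079, -4.29232715]), 'wrist_torque': array([-0.0144521 , -0.02709826,  0.0772853 ]), 'grip_force': 87.93558239936829, 'grip_width': 0.09694561991122523}
```

View pics/w2.png

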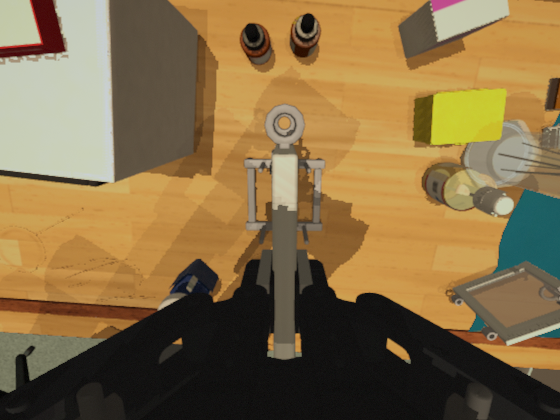

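The door is held square, with the knuckle ring now at (285,124). The measured load of about 4–5 N matches the door's weight. I carry it back and left, above the jar, toward the hinge.

```bash
python3 -m jog '[{"delta_pos":[-15,6,0],"angular":[0,0,0],"fingers":0},{"delta_pos":[-35,25,0],"angular":[0,0,0],"fingers":0},{"delta_pos":[-60,60,0],"angular":[0,0,0],"fingers":0},{"delta_pos":[-80,100,0],"angular":[0,0,0],"fingers":0},{"delta_pos":[-92,145,0],"angular":[0,0,0],"fingers":0},{"delta_pos":[-92,190,0],"angular":[0,0,0],"fingers":0},{"delta_pos":[-92,235,0],"angular":[0,0,0],"fingers":0},{"delta_pos":[-92,275,0],"angular":[0,0,0],"fingers":0},{"delta_pos":[-92,300,0],"angular":[0,0,0],"fingers":0},{"delta_pos":[-92,308,0],"angular":[0,0,0],"fingers":0}]'
python3 -m jog '[{"delta_pos":[0,0,0],"angular":[0,0,0],"fingers":0},{"delta_pos":[0,0,-15],"angular":[0,0,0],"fingers":0},{"delta_pos":[0,0,-40],"angular":[0,0,0],"fingers":0},{"delta_pos":[0,0,-65],"angular":[0,0,0],"fingers":0},{"delta_pos":[0,0,-80],"angular":[0,0,0],"fingers":0},{"delta_pos":[0,0,-85],"angular":[0,0,0],"fingers":0},{"delta_pos":[0,0,-85],"angular":[0,0,0],"fingers":0},{"delta_pos":[0,0,-85],"angular":[0,0,0],"fingers":0}]'
python3 - <<'E'
from h import *
w=cap("wrist","w3.png");s=ctrl.sense();print(s['eef_pos'],s['ee_rot'],s['force'])
cv2.imwrite("pics/w3c.png",np.hstack([cv2.resize(w["pixels"][0:200,180:380],(600,600),interpolation=cv2.INTER_CUBIC)]))
print(proj(w,[557,104,176]),proj(w,[s['eef_pos'][0]+69.3,s['eef_pos'][1]+5,s['eef_pos'][2]-14]))
E
```

```text
time_s: 5.72
eef_pos: [457.6, 98.6, 309.7]
ee_rot: [-0.0, 0.999, 0.041, -0.001]
force: [0.2, -0.3, -3.0]
grip_width: 0.096
grip_force: 88.1
time_s: 6.72
eef_pos: [458.2, 97.4, 225.8]
ee_rot: [0.0, 0.999, 0.04, 0.001]
force: [0.7, -0.0, -4.1]
grip_width: 0.092
grip_force: 88.0
[458.21697424  97.45614779 225.79572849] [4.68436814e-05 9.99187466e-01 4.03003015e-02 5.39595436e-04] [-0.11268802  0.25141152 -3.90440968]
[286.13704326  65.14945181] [284.71167709 125.46602937]
```

View pics/w3c.png

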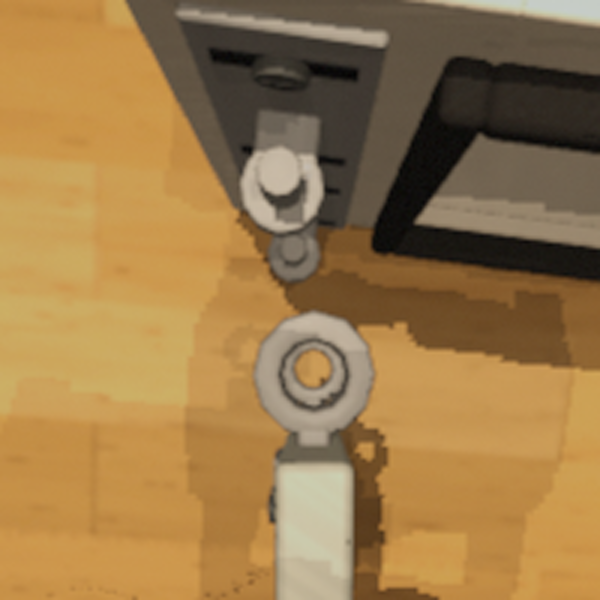

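The crop shows the upper pin's end at (281,171), the lower pin's end at (293,247) and the held knuckle's upper rim centred at (314,373). All are crop pixels, at 3x with offset (180,0). Next I cast the rays.

```bash
cat > rel.py <<'E'
from h import *
def rel(w,up,lo,kn,tz):
    U=onplane(w,*up,176);L=onplane(w,*lo,66);K=onplane(w,*kn,tz-170.2+156)
    return U.round(1),L.round(1),K.round(1)
E
python3 - <<'E'
from rel import *
w=cap("wrist");g=cv2.cvtColor(w["pixels"],cv2.COLOR_BGR2GRAY)
C=lambda x,y:(x/3+180-.33,y/3-.33)
s=ctrl.sense();U,L,K=rel(w,C(281,171),C(293,247),C(314,373),s['eef_pos'][2]);print(U,L,K)
print("move aligned",(U-K),(L-K),s['eef_pos'],s['ee_rot'])
# refine with bright blobs
b=(g>190).astype(np.uint8)[40:100,250:300]
n,l,st,ce=cv2.connectedComponentsWithStats(b)
print([(st[i].tolist(),(ce[i]+[250,40]).round(1).tolist()) for i in range(1,n) if st[i][4]>8])
big=cv2.resize(w["pixels"][40:140,250:320],(0,0),fx=6,fy=6,interpolation=cv2.INTER_NEAREST)
# rail edges at some rows: print gray profiles
for r in(30,40,48): print(r,g[r,228:315].tolist()[::2])
# expected pin circle pixel if at U
for P in(U,L): print(proj(w,P),proj(w,[P[0],P[1],P[2]-16]),[proj(w,P+d).round(1).tolist() for d in np.array([[0,4,0],[0,-4,0],[4,0,0],[-4,0,0]])])
E
```

```text
[560.4 111.  176. ] [560.4 111.1  66. ] [528.1 102.7 211.5]
move aligned [ 32.3   8.3 -35.5] [  32.3    8.4 -145.5] [458.16154173  97.52725815 225.74351467] [5.05300395e-05 9.99184165e-01 4.03826755e-02 4.92002270e-04]
[]
30 [157, 156, 156, 155, 147, 93, 86, 85, 84, 86, 79, 60, 58, 59, 58, 57, 59, 57, 58, 58, 58, 56, 50, 46, 42, 43, 49, 57, 59, 58, 59, 58, 59, 58, 57, 58, 56, 57, 57, 80, 85, 86, 85, 86]
40 [154, 157, 158, 158, 157, 149, 149, 129, 87, 86, 85, 85, 77, 60, 59, 58, 59, 59, 58, 87, 99, 99, 98, 99, 106, 104, 118, 116, 114, 90, 59, 60, 59, 59, 58, 58, 57, 59, 87, 86, 86, 85, 86, 85]
48 [157, 157, 157, 157, 157, 146, 146, 146, 146, 129, 87, 86, 86, 86, 68, 61, 49, 42, 59, 110, 115, 111, 127, 127, 114, 118, 118, 115, 111, 72, 56, 59, 58, 57, 58, 59, 60, 83, 85, 86, 86, 86, 85, 85]
[273.24038577  56.73660149] [274.1680308   62.31233321] [[265.5, 56.0], [281.0, 57.4], [273.8, 48.1], [272.7, 65.2]]
[277.3273218   81.99321529] [277.68111848  84.08183297] [[272.7, 81.6], [282.0, 82.4], [277.7, 77.0], [277.0, 87.0]]
```

Both pins give the same (560.4,111.0), a consistent check. The knuckle must go +32.3 in x and +8.3 in y. I'll hover about 5 mm above the pins and look down through the bore.

```bash
python3 -m jog '[{"delta_pos":[6,2,0],"angular":[0,0,0],"fingers":0},{"delta_pos":[18,5,0],"angular":[0,0,0],"fingers":0},{"delta_pos":[28,8,-3],"angular":[0,0,0],"fingers":0},{"delta_pos":[32.3,8.3,-9],"angular":[0,0,0],"fingers":0},{"delta_pos":[32.3,8.3,-13],"angular":[0,0,0],"fingers":0},{"delta_pos":[32.3,8.3,-13],"angular":[0,0,0],"fingers":0},{"delta_pos":[32.3,8.3,-13],"angular":[0,0,0],"fingers":0}]'
python3 - <<'E'
from rel import *
w=cap("wrist");s=ctrl.sense();print(s['eef_pos'],s['ee_rot'],s['force'])
x=w["pixels"]
cv2.imwrite("pics/w4c.png",cv2.resize(x[75:175,235:335],(600,600),interpolation=cv2.INTER_CUBIC))
E
```

```text
time_s: 7.7
eef_pos: [490.2, 105.8, 212.5]
ee_rot: [0.0, 0.999, 0.04, 0.0]
force: [0.3, 0.6, -3.1]
grip_width: 0.101
grip_force: 88.1
[490.23307338 105.8443102  212.52374584] [6.00033702e-06 9.99184685e-01 4.03723572e-02 1.93893993e-04] [ 0.0268617   0.36928687 -3.401789  ]
```

View pics/w4c.png

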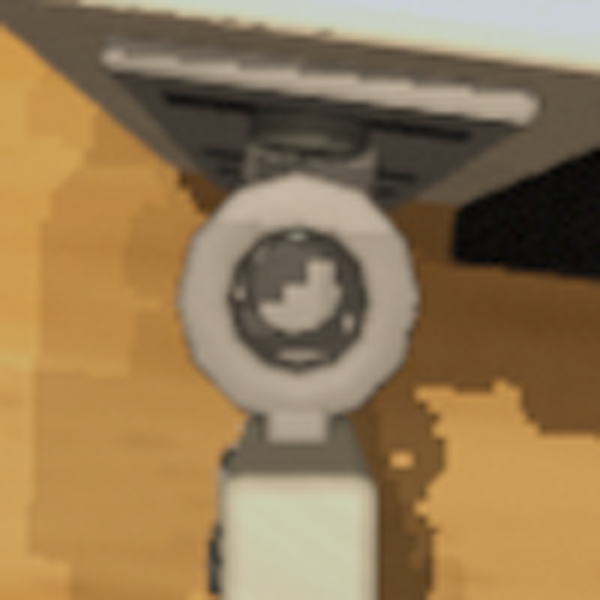

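The upper pin shows through the bore. The bore is centred at about crop (300,300) and the pin disc at about (299,292). I check that against the expected perspective.

```bash
python3 - <<'E'
from rel import *
w=cap("wrist");z=ctrl.sense()['eef_pos'][2]
C=lambda x,y:(x/6+235-.42,y/6+75-.42)
K=onplane(w,*C(299,299),z-14.2); P=onplane(w,*C(299,292),176)
print(K,P,P-K, (proj(w,[K[0],K[1],176])-[235,75]+.42)*6)
E
```

```text
[559.93247881 111.07755505 198.32447862] [560.19511864 111.05710905 176.        ] [ 2.62639828e-01 -2.04460047e-02 -2.23244786e+01] [298.5033288  295.22881407]
```

Aligned within 0.3 mm. I lower gently.

```bash
python3 -m jog '[{"delta_pos":[0.2,0,-2],"angular":[0,0,0],"fingers":0},{"delta_pos":[0.2,0,-4],"angular":[0,0,0],"fingers":0},{"delta_pos":[0.2,0,-5],"angular":[0,0,0],"fingers":0},{"delta_pos":[0.2,0,-6],"angular":[0,0,0],"fingers":0},{"delta_pos":[0.2,0,-7],"angular":[0,0,0],"fingers":0},{"delta_pos":[0.2,0,-7],"angular":[0,0,0],"fingers":0}]'; python3 -c "
from h import *
s=ctrl.sense();print(s['eef_pos'],s['force'],s['wrist_torque'])"
```

```text
time_s: 8.55
eef_pos: [490.5, 105.9, 205.2]
ee_rot: [-0.0, 0.999, 0.04, -0.0]
force: [-0.0, 0.6, -3.9]
grip_width: 0.099
grip_force: 88.1
[490.45703036 105.87405647 205.24030582] [-0.00517654  0.55355767 -3.91771275] [ 0.00370472 -0.09793853  0.00094427]
```

```bash
python3 -m jog '[{"delta_pos":[0,0,-1.5],"angular":[0,0,0],"fingers":0},{"delta_pos":[0,0,-3],"angular":[0,0,0],"fingers":0},{"delta_pos":[0,0,-4.5],"angular":[0,0,0],"fingers":0},{"delta_pos":[0,0,-6],"angular":[0,0,0],"fingers":0},{"delta_pos":[0,0,-7.5],"angular":[0,0,0],"fingers":0},{"delta_pos":[0,0,-9],"angular":[0,0,0],"fingers":0},{"delta_pos":[0,0,-9],"angular":[0,0,0],"fingers":0}]'
python3 -m jog '[{"delta_pos":[0,0,-1],"angular":[0,0,0],"fingers":0},{"delta_pos":[0,0,-2],"angular":[0,0,0],"fingers":0},{"delta_pos":[0,0,-2.5],"angular":[0,0,0],"fingers":0},{"delta_pos":[0,0,-2.5],"angular":[0,0,0],"fingers":0}]'; python3 -c "
from h import *
s=ctrl.sense();print(s['eef_pos'],s['force'],s['wrist_torque'])"
```

```text
time_s: 9.43
eef_pos: [490.4, 105.9, 196.2]
ee_rot: [-0.0, 0.999, 0.04, -0.0]
force: [0.0, 0.6, -1.9]
grip_width: 0.098
grip_force: 88.1
time_s: 9.93
eef_pos: [490.5, 105.9, 193.7]
ee_rot: [-0.0, 0.999, 0.04, -0.0]
force: [0.8, -0.1, -3.8]
grip_width: 0.098
grip_force: 88.1
[490.45297438 105.86882951 193.74739986] [ 0.77956213 -0.09223652 -3.77320245] [ 0.02222677 -0.07871432  0.00996315]
```

```bash
python3 -m jog '[{"delta_pos":[0,0,-0.5],"angular":[0,0,0],"fingers":0},{"delta_pos":[0,0,-1],"angular":[0,0,0],"fingers":0},{"delta_pos":[0,0,-1],"angular":[0,0,0],"fingers":0}]'
python3 -m jog '[{"delta_pos":[0,0,-0.4],"angular":[0,0,0],"fingers":0},{"delta_pos":[0,0,-0.8],"angular":[0,0,0],"fingers":0},{"delta_pos":[0,0,-0.8],"angular":[0,0,0],"fingers":0}]'
```

```text
time_s: 10.3
eef_pos: [490.5, 105.9, 192.8]
ee_rot: [-0.0, 0.999, 0.04, -0.0]
force: [-0.4, -0.4, -3.5]
grip_width: 0.096
grip_force: 88.1
time_s: 10.68
eef_pos: [490.5, 105.9, 192.2]
ee_rot: [-0.0, 0.999, 0.04, 0.0]
force: [-2.0, 0.3, 0.3]
grip_width: 0.097
grip_force: 88.5
```

```bash
python3 -m jog '[{"delta_pos":[0,0,-0.3],"angular":[0,0,0],"fingers":0},{"delta_pos":[0,0,-0.3],"angular":[0,0,0],"fingers":0}]'; python3 -c "
from h import *
s=ctrl.sense();print(s['eef_pos'],s['force'],s['wrist_torque'])
w=cap('wrist','w5.png')
cv2.imwrite('pics/w5c.png',cv2.resize(w['pixels'][75:175,235:335],(600,600),interpolation=cv2.INTER_CUBIC))"
```

```text
time_s: 10.92
eef_pos: [490.5, 105.9, 192.1]
ee_rot: [0.0, 0.999, 0.04, 0.0]
force: [-3.9, -1.2, 4.8]
grip_width: 0.095
grip_force: 89.1
[490.47722829 105.88407745 192.10166119] [-3.85311516 -1.16789165  4.78453854] [-0.00863951  0.45148332  0.01460739]
```

View pics/w5c.png

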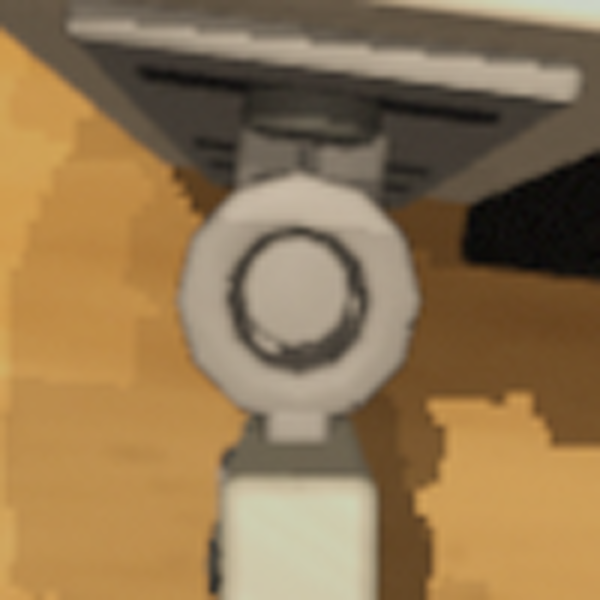

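The pin end fills the bore and the door stopped at z = 192.1, which is the calculated home height, with an upward reaction of 8 N. It is home on its lugs. I relax the push, then let go and lift clear.

```bash
python3 -m jog '[{"delta_pos":[0,0,0.3],"angular":[0,0,0],"fingers":0},{"delta_pos":[0,0,0.3],"angular":[0,0,0],"fingers":0.13},{"delta_pos":[0,0,0.3],"angular":[0,0,0],"fingers":0.2},{"delta_pos":[0,0,0.3],"angular":[0,0,0],"fingers":0.35},{"delta_pos":[0,0,0.3],"angular":[0,0,0],"fingers":0.4},{"delta_pos":[0,0,5],"angular":[0,0,0],"fingers":0.4},{"delta_pos":[0,0,20],"angular":[0,0,0],"fingers":0.4},{"delta_pos":[0,0,45],"angular":[0,0,0],"fingers":0.4},{"delta_pos":[0,0,65],"angular":[0,0,0],"fingers":0.4},{"delta_pos":[0,0,70],"angular":[0,0,0],"fingers":0.4}]' 25
python3 - <<'E'
from rel import *
w=cap("wrist","w6.png");s=ctrl.sense();print(s['eef_pos'],s['force'],s['joints'])
g=cv2.cvtColor(w["pixels"],cv2.COLOR_BGR2HSV);m=(g[...,1]<60)&(g[...,2]>150)
for r in range(130,330,20):
    c=np.where(m[r,250:320])[0]+250
    if len(c)>4: print(r,len(c),np.median(c),onplane(w,np.median(c),r,202)[:2].round(1))
E
```

```text
time_s: 12.22
eef_pos: [490.9, 105.9, 263.6]
ee_rot: [0.0, 0.999, 0.04, 0.002]
force: [0.1, -0.5, -0.5]
grip_width: 0.397
grip_force: 0.0
[490.79394944 105.89259037 263.17688558] [-0.14934465  0.01239058  0.73826981] [-2.12742804e-02  2.49923166e-01  1.54161521e+00  3.92805520e-05
  1.34769682e+00  1.46868943e+00]
130 11 281.0 [556.9 112.7]
150 15 284.0 [545.5 110.1]
170 15 284.0 [533.7 109.1]
190 14 284.5 [521.4 107.8]
210 13 284.0 [508.6 107.1]
```

The door stays on its pins as left. I now shut the fingers, go round to the outer face near the free edge and compute the push arc.

```bash
python3 -m jog '[{"delta_pos":[-8,3,0],"angular":[0,0,0],"fingers":0},{"delta_pos":[-30,11,0],"angular":[0,0,0],"fingers":0},{"delta_pos":[-57,22,0],"angular":[0,0,0],"fingers":0},{"delta_pos":[-80,31,0],"angular":[0,0,0],"fingers":0},{"delta_pos":[-87,33,-5],"angular":[0,0,0],"fingers":0},{"delta_pos":[-87,33,-22],"angular":[0,0,0],"fingers":0},{"delta_pos":[-87,33,-45],"angular":[0,0,0],"fingers":0},{"delta_pos":[-87,33,-62],"angular":[0,0,0],"fingers":0},{"delta_pos":[-87,33,-66],"angular":[0,0,0],"fingers":0},{"delta_pos":[-87,33,-66],"angular":[0,0,0],"fingers":0}]'
python3 - <<'E'
from h import *
s=ctrl.sense();p=s['eef_pos'];print(p,s['force'],s['grip_width'])
A=np.array([560.4,111.]);r=155
def pos(psi,h):
    f=np.array([np.sin(psi),-np.cos(psi)]);n=-np.array([np.cos(psi),np.sin(psi)]);return A+r*f+h*n
last=None
for h,ps in ((39.5,-1.49),(19.5,-1.49)): print(h,pos(ps,h).round(1))
for i in range(5):
    a=-1.49+.29*i
    print("call",i,[( (pos(a+.029*k,19.5)-pos(a,19.5)).round(1).tolist()) for k in range(1,11)])
E
```

```text
time_s: 13.52
eef_pos: [403.7, 138.8, 195.7]
ee_rot: [0.0, 0.999, 0.04, -0.0]
force: [-0.5, 0.7, -0.7]
grip_width: -0.0
grip_force: 0.0
[403.65060326 138.76355616 195.67678935] [-0.53064689  0.73495959 -0.67648266] -0.00019880663410343848
39.5 [402.7 137.9]
19.5 [404.3 117.9]
call 0 [[-0.1, -4.5], [-0.1, -9.1], [-0.0, -13.6], [0.2, -18.1], [0.6, -22.6], [1.2, -27.1], [1.8, -31.6], [2.6, -36.1], [3.5, -40.5], [4.5, -44.9]]
call 1 [[1.2, -4.4], [2.5, -8.7], [3.9, -13.0], [5.4, -17.3], [7.1, -21.5], [8.9, -25.7], [10.8, -29.8], [12.8, -33.8], [14.9, -37.8], [17.2, -41.7]]
call 2 [[2.4, -3.9], [4.8, -7.7], [7.4, -11.4], [10.1, -15.0], [12.9, -18.6], [15.8, -22.1], [18.8, -25.4], [21.9, -28.8], [25.1, -32.0], [28.4, -35.1]]
call 3 [[3.4, -3.0], [6.8, -5.9], [10.4, -8.8], [14.0, -11.5], [17.7, -14.1], [21.5, -16.6], [25.3, -19.0], [29.2, -21.3], [33.2, -23.4], [37.3, -25.5]]
call 4 [[4.1, -1.9], [8.2, -3.7], [12.5, -5.4], [16.7, -7.0], [21.0, -8.5], [25.3, -9.8], [29.7, -11.0], [34.1, -12.0], [38.5, -13.0], [43.0, -13.8]]
```

```bash
python3 -m jog '[{"delta_pos":[0.6,-4,0],"angular":[0,0,0],"fingers":0},{"delta_pos":[0.6,-8,0],"angular":[0,0,0],"fingers":0},{"delta_pos":[0.6,-12,0],"angular":[0,0,0],"fingers":0},{"delta_pos":[0.6,-16,0],"angular":[0,0,0],"fingers":0},{"delta_pos":[0.6,-19,0],"angular":[0,0,0],"fingers":0},{"delta_pos":[0.6,-21,0],"angular":[0,0,0],"fingers":0}]'
python3 -m jog '[{"delta_pos":[-0.1,-4.5,0],"angular":[0,0,0.029],"fingers":0},{"delta_pos":[-0.1,-9.1,0],"angular":[0,0,0.058],"fingers":0},{"delta_pos":[0,-13.6,0],"angular":[0,0,0.087],"fingers":0},{"delta_pos":[0.2,-18.1,0],"angular":[0,0,0.116],"fingers":0},{"delta_pos":[0.6,-22.6,0],"angular":[0,0,0.145],"fingers":0},{"delta_pos":[1.2,-27.1,0],"angular":[0,0,0.174],"fingers":0},{"delta_pos":[1.8,-31.6,0],"angular":[0,0,0.203],"fingers":0},{"delta_pos":[2.6,-36.1,0],"angular":[0,0,0.232],"fingers":0},{"delta_pos":[3.5,-40.5,0],"angular":[0,0,0.261],"fingers":0},{"delta_pos":[4.5,-44.9,0],"angular":[0,0,0.29],"fingers":0}]'
python3 - <<'E'
from h import *
c=cap("side","s2.png");cv2.imwrite("pics/s2c.png",cv2.resize(c["pixels"][140:270,200:340],(0,0),fx=4.2,fy=4.2,interpolation=cv2.INTER_CUBIC))
E
```

```text
time_s: 14.28
eef_pos: [404.1, 117.7, 195.7]
ee_rot: [-0.0, 0.999, 0.04, 0.0]
force: [-0.1, 0.6, 0.2]
grip_width: -0.002
grip_force: 0.0
time_s: 15.52
eef_pos: [408.6, 72.8, 195.7]
ee_rot: [-0.0, 0.983, 0.185, 0.0]
force: [-0.3, -0.2, -0.8]
grip_width: 0.0
grip_force: 0.1
```

View pics/s2c.png

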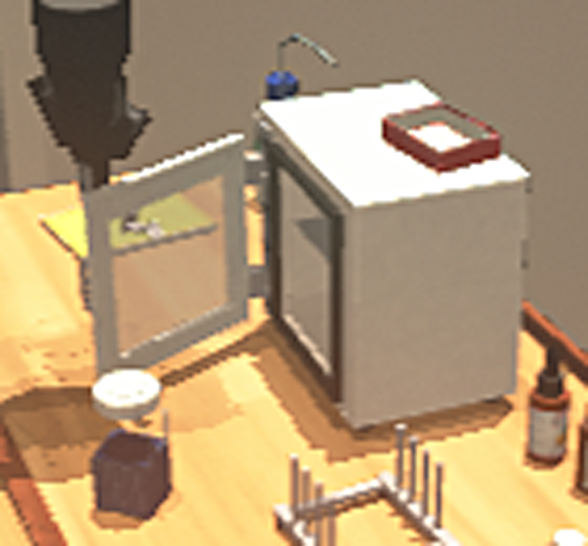

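The picture shows the door hung on both knuckles, crop (255,160) and (258,280), with the finger on its outer face at the free edge, crop (95,190). It is swinging freely, so I continue the arc.

```bash
python3 -m jog '[{"delta_pos":[1.2,-4.4,0],"angular":[0,0,0.029],"fingers":0},{"delta_pos":[2.5,-8.7,0],"angular":[0,0,0.058],"fingers":0},{"delta_pos":[3.9,-13,0],"angular":[0,0,0.087],"fingers":0},{"delta_pos":[5.4,-17.3,0],"angular":[0,0,0.116],"fingers":0},{"delta_pos":[7.1,-21.5,0],"angular":[0,0,0.145],"fingers":0},{"delta_pos":[8.9,-25.7,0],"angular":[0,0,0.174],"fingers":0},{"delta_pos":[10.8,-29.8,0],"angular":[0,0,0.203],"fingers":0},{"delta_pos":[12.8,-33.8,0],"angular":[0,0,0.232],"fingers":0},{"delta_pos":[14.9,-37.8,0],"angular":[0,0,0.261],"fingers":0},{"delta_pos":[17.2,-41.7,0],"angular":[0,0,0.29],"fingers":0}]'
python3 -m jog '[{"delta_pos":[2.4,-3.9,0],"angular":[0,0,0.029],"fingers":0},{"delta_pos":[4.8,-7.7,0],"angular":[0,0,0.058],"fingers":0},{"delta_pos":[7.4,-11.4,0],"angular":[0,0,0.087],"fingers":0},{"delta_pos":[10.1,-15,0],"angular":[0,0,0.116],"fingers":0},{"delta_pos":[12.9,-18.6,0],"angular":[0,0,0.145],"fingers":0},{"delta_pos":[15.8,-22.1,0],"angular":[0,0,0.174],"fingers":0},{"delta_pos":[18.8,-25.4,0],"angular":[0,0,0.203],"fingers":0},{"delta_pos":[21.9,-28.8,0],"angular":[0,0,0.232],"fingers":0},{"delta_pos":[25.1,-32,0],"angular":[0,0,0.261],"fingers":0},{"delta_pos":[28.4,-35.1,0],"angular":[0,0,0.29],"fingers":0}]'
python3 -m jog '[{"delta_pos":[3.4,-3,0],"angular":[0,0,0.029],"fingers":0},{"delta_pos":[6.8,-5.9,0],"angular":[0,0,0.058],"fingers":0},{"delta_pos":[10.4,-8.8,0],"angular":[0,0,0.087],"fingers":0},{"delta_pos":[14,-11.5,0],"angular":[0,0,0.116],"fingers":0},{"delta_pos":[17.7,-14.1,0],"angular":[0,0,0.145],"fingers":0},{"delta_pos":[21.5,-16.6,0],"angular":[0,0,0.174],"fingers":0},{"delta_pos":[25.3,-19,0],"angular":[0,0,0.203],"fingers":0},{"delta_pos":[29.2,-21.3,0],"angular":[0,0,0.232],"fingers":0},{"delta_pos":[33.2,-23.4,0],"angular":[0,0,0.261],"fingers":0},{"delta_pos":[37.3,-25.5,0],"angular":[0,0,0.29],"fingers":0}]'
python3 - <<'E'
from h import *
s=ctrl.sense();print(s['force'],s['eef_pos'],s['joints'])
cap("top","t2.png")
E
```

```text
time_s: 16.82
eef_pos: [425.8, 31.2, 195.7]
ee_rot: [-0.0, 0.946, 0.325, -0.0]
force: [0.2, 1.0, 0.1]
grip_width: -0.003
grip_force: 0.1
time_s: 18.08
eef_pos: [454.4, -4.0, 195.7]
ee_rot: [0.0, 0.889, 0.459, -0.0]
force: [-1.0, 0.1, 0.3]
grip_width: 0.0
grip_force: 0.1
time_s: 19.32
eef_pos: [491.7, -29.5, 195.7]
ee_rot: [-0.0, 0.813, 0.582, -0.0]
force: [-0.7, 0.5, 0.9]
grip_width: -0.002
grip_force: 0.1
[-0.72799803  0.45338427  0.91992545] [491.72834485 -29.4711408  195.66944173] [-2.98198253e-01  2.91549631e-01  1.67069970e+00 -6.69650931e-06
  1.17943557e+00  2.98893143e-02]
```

The door should be about 0.3 rad open now. I go slower from here, with force checks around the catch.

```bash
python3 -m jog '[{"delta_pos":[4.1,-1.9,0],"angular":[0,0,0.029],"fingers":0},{"delta_pos":[8.2,-3.7,0],"angular":[0,0,0.058],"fingers":0},{"delta_pos":[12.5,-5.4,0],"angular":[0,0,0.087],"fingers":0},{"delta_pos":[16.7,-7,0],"angular":[0,0,0.116],"fingers":0},{"delta_pos":[21,-8.5,0],"angular":[0,0,0.145],"fingers":0},{"delta_pos":[25.3,-9.8,0],"angular":[0,0,0.174],"fingers":0}]'
python3 -m jog '[{"delta_pos":[2.2,-0.6,0],"angular":[0,0,0.014],"fingers":0},{"delta_pos":[4.4,-1.2,0],"angular":[0,0,0.029],"fingers":0},{"delta_pos":[6.6,-1.7,0],"angular":[0,0,0.043],"fingers":0}]'
python3 -m jog '[{"delta_pos":[1.5,-0.3,0],"angular":[0,0,0.01],"fingers":0},{"delta_pos":[3,-0.6,0],"angular":[0,0,0.02],"fingers":0}]'
python3 -m jog '[{"delta_pos":[1.5,-0.2,0],"angular":[0,0,0.01],"fingers":0},{"delta_pos":[3,-0.4,0],"angular":[0,0,0.02],"fingers":0}]'
python3 - <<'E'
from h import *
print(ctrl.sense()['force'])
A=np.array([560.4,111.]);f=lambda psi:A+155*np.array([np.sin(psi),-np.cos(psi)])-19.5*np.array([np.cos(psi),np.sin(psi)])
for p in(-.08,-.06,-.04,-.02,0):print(p,f(p).round(1))
E
```

```text
time_s: 20.12
eef_pos: [517.1, -39.2, 195.7]
ee_rot: [-0.0, 0.759, 0.651, -0.0]
force: [-0.8, -0.2, -0.4]
grip_width: 0.0
grip_force: 0.1
time_s: 20.5
eef_pos: [523.1, -40.9, 195.6]
ee_rot: [-0.0, 0.746, 0.666, -0.0]
force: [-3.3, -1.2, 0.1]
grip_width: 0.001
grip_force: 1.8
time_s: 20.75
eef_pos: [526.5, -41.5, 195.7]
ee_rot: [0.0, 0.739, 0.674, 0.0]
force: [-0.8, -0.6, -0.4]
grip_width: 0.001
grip_force: 0.6
time_s: 21.0
eef_pos: [529.6, -41.8, 195.8]
ee_rot: [0.0, 0.732, 0.681, 0.0]
force: [-1.4, -0.4, -0.7]
grip_width: 0.001
grip_force: 0.3
[-1.43303359 -0.38888105 -0.6766921 ]
-0.08 [528.6 -41.9]
-0.06 [531.6 -42.6]
-0.04 [534.7 -43.1]
-0.02 [537.8 -43.6]
0 [540.9 -44. ]
```

```bash
python3 -m jog '[{"delta_pos":[1,-0.2,0],"angular":[0,0,0.007],"fingers":0},{"delta_pos":[2,-0.4,0],"angular":[0,0,0.014],"fingers":0},{"delta_pos":[3,-0.6,0],"angular":[0,0,0.02],"fingers":0}]'
python3 -m jog '[{"delta_pos":[1,-0.2,0],"angular":[0,0,0.006],"fingers":0},{"delta_pos":[2,-0.3,0],"angular":[0,0,0.012],"fingers":0}]'
python3 -m jog '[{"delta_pos":[0.7,0,0],"angular":[0,0,0],"fingers":0},{"delta_pos":[1.5,0,0],"angular":[0,0,0],"fingers":0}]'
```

```text
time_s: 21.38
eef_pos: [532.5, -42.4, 195.8]
ee_rot: [0.0, 0.725, 0.688, 0.0]
force: [-1.2, 0.4, -0.2]
grip_width: 0.002
grip_force: 0.0
time_s: 21.62
eef_pos: [534.5, -42.7, 195.7]
ee_rot: [0.0, 0.721, 0.693, 0.0]
force: [0.6, -0.1, 0.5]
grip_width: -0.0
grip_force: 0.0
time_s: 21.88
eef_pos: [535.6, -42.7, 195.7]
ee_rot: [-0.0, 0.721, 0.692, -0.0]
force: [-5.3, -0.2, 2.9]
grip_width: -0.0
grip_force: 2.2
```

The contact force vanished near x = 534 as the catch drew the door in. A firm stop of 5 N came at 535.6, which matches shut at ψ = -0.035. One small extra press, then I retract and look.

```bash
python3 -m jog '[{"delta_pos":[0.5,0,0],"angular":[0,0,0],"fingers":0},{"delta_pos":[0.5,0,0],"angular":[0,0,0],"fingers":0}]'
python3 -m jog '[{"delta_pos":[-1,0,0],"angular":[0,0,0],"fingers":0},{"delta_pos":[-5,0,0],"angular":[0,0,0],"fingers":0},{"delta_pos":[-18,0,0],"angular":[0,0,0],"fingers":0},{"delta_pos":[-35,0,10],"angular":[0,0,0],"fingers":0},{"delta_pos":[-55,0,40],"angular":[0,0,0],"fingers":0},{"delta_pos":[-75,-5,70],"angular":[0,0,0],"fingers":0},{"delta_pos":[-90,-20,90],"angular":[0,0,0],"fingers":0},{"delta_pos":[-95,-35,95],"angular":[0,0,0],"fingers":0},{"delta_pos":[-95,-40,95],"angular":[0,0,0],"fingers":0}]'
python3 - <<'E'
from h import *
s=cap("side","s3.png");w=cap("wrist","w7.png")
a=cv2.resize(s["pixels"][140:270,220:340],(0,0),fx=3.3,fy=3.3,interpolation=cv2.INTER_CUBIC)
b=cv2.resize(w["pixels"],(404,303));b=cv2.copyMakeBorder(b,0,a.shape[0]-303,0,0,cv2.BORDER_CONSTANT)
cv2.imwrite("pics/f.png",np.hstack([a,b])); print(a.shape)
E
```

```text
time_s: 22.12
eef_pos: [535.7, -42.7, 195.7]
ee_rot: [-0.001, 0.721, 0.692, -0.001]
force: [-6.4, 0.1, 3.4]
grip_width: 0.002
grip_force: 3.1
time_s: 23.25
eef_pos: [441.4, -83.5, 290.3]
ee_rot: [-0.0, 0.722, 0.692, 0.0]
force: [0.3, -0.1, -0.6]
grip_width: 0.001
grip_force: 0.0
(429, 396, 3)
```

View pics/f.png

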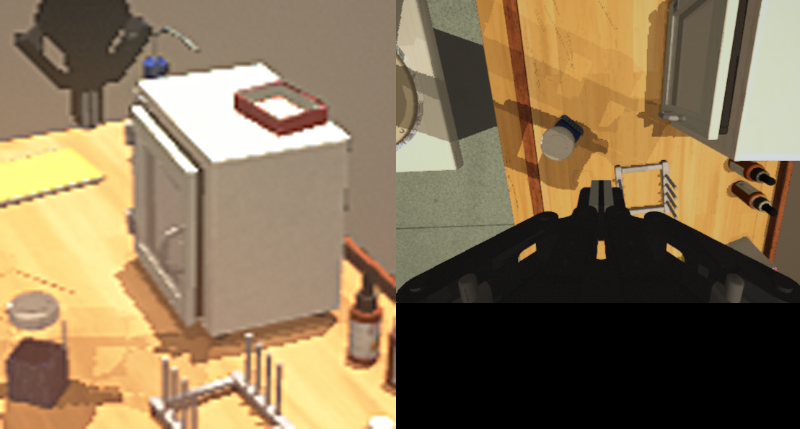

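Both views show the door shut and roughly parallel to the front, with the jar, bottles and rack standing. I check the flatness numerically: door top edge against roof front edge.

```bash
python3 - <<'E'
from h import *
w=cap("wrist");hsv=cv2.cvtColor(w["pixels"],cv2.COLOR_BGR2HSV);g=hsv[...,2].astype(int)
D=[];F=[]
for r in range(20,180,10):
    br=(g[r]>165)&(hsv[r,:,1]<60); idx=np.where(br[430:])[0]+430
    runs=np.split(idx,np.where(np.diff(idx)>2)[0]+1)
    runs=[(q[0],q[-1]) for q in runs if len(q)>=4]
    if r%40==20: print(r,runs)
    if len(runs)>=2 and runs[-1][1]-runs[-1][0]>25:
        D.append(onplane(w,runs[-2][0],r,202)[:2]);F.append(onplane(w,runs[-1][0],r,215)[:2])
D=np.array(D);F=np.array(F)
for n,P in(("door",D),("roof",F)):
    k=np.polyfit(P[:,1],P[:,0],1);print(n,k,P[[0,-1]].round(1).tolist(),"resid",np.std(P[:,0]-np.polyval(k,P[:,1])))
E
```

```text
20 [(np.int64(457), np.int64(472)), (np.int64(504), np.int64(559))]
60 [(np.int64(452), np.int64(466)), (np.int64(497), np.int64(559))]
100 [(np.int64(446), np.int64(459)), (np.int64(490), np.int64(559))]
140 [(np.int64(440), np.int64(453)), (np.int64(483), np.int64(559))]
door [4.83057568e-02 5.50495672e+02] [[552.3, 41.3], [548.2, -49.8]] resid 0.2345894513657483
roof [4.11958649e-02 5.71011594e+02] [[572.4, 36.9], [569.0, -48.6]] resid 0.18354688651896653
```

The door is parallel to the front within 0.007 rad (measurement noise) and stands 20.5 mm off it, against 20 mm expected for shut. I hand in.

```bash
python3 -c "
from rig import ctrl
print(ctrl.finish_job())"
```

```text
the job is handed in; nothing more can be done
None
```

The door is hung home on both pins, was let go only after that, and is swung shut past the catch, measuring parallel to the cabinet front within 0.007 rad; the jar, both bottles and the rack still looked to be standing in the last picture, and I handed the job in after about 23 s (no verdict was returned).

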